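# Centre a bored plate under the drill and hold the locating pin down in it

## Robot

A 6-joint arm with a two-finger parallel gripper is mounted at the origin on the work surface; the furniture and walls round the work are solid. World frame = base frame: x ahead of the robot, y to its left, z up, the work surface at z = 0. Lengths are in m, angles in rad, forces in N, time in s.
With the tool pointing down it reaches from about 0.25 to 0.8 m from the base axis. Payload 3.9 kg.
Tool frame: the origin (TCP) lies midway between the tips of the shut fingers; the grasp point (between the pads) lies 19 mm behind it (arm.grasp_offset is the z of the grasp point in the tool frame, in m); z points along the fingers, y is the direction in which the jaws open and shut (so a half turn about z gives the same grasp; the last joint's range is limited). The gripper opens to 85 mm and grips with 20 to 120 N. Pads are 22 mm wide; open, the fingers measure 114 mm over their backs; the gripper's body (76 mm by 85 mm) begins 54 mm behind the grasp point. The pads swing forward as they close: fully open they stand 13 mm farther back than shut.
Start: joints at [-1.14, 0.26, -0.138, 1.173, 0, 1.571], TCP at [0.219, -0.477, 0.231] pointing down, gripper open.
Joint ranges: [-2.78, 2.78], [-0.83, 1.72], [-1.28, 1.37], [-1.9, 2.12], [-1.57, 1.48], [-3.14, 3.14]. Speed limits (rad/s): [2.57, 2.57, 3.14, 3.14, 3.14, 3.14].

## Interface

Orientations are given as a unit quaternion [x, y, z, w].
In Python, from bench import monitor, viewer, job, spotter, arm gives the robot as it stands.
- The arm moves only by the tool step_arm, never from a script. Its arguments are lists of equal length, an entry for each row: "translation": the shift along the tool's x, y, z in mm, a list of three; "rotation": the turn, a rotation vector about the tool's x, y, z in degrees, a list of three. A call has 1 to 20 rows; each row is the pose to reach, as a shift and turn from the pose commanded when the call began, along the tool's axes at that moment; what a row does not reach only later rows make up. A row lasts 1/10 s, in which the tool goes at most 50 mm and 8.59 degrees, less where a joint would pass 70% of its speed; a pose out of reach is approached as far as the arm can. A call with a gripper value outside its range is refused whole. "gripper" is the opening, from -1 (shut) to 1 (fully open), so that 0 is half open, set as the call begins (left out, the last holds). The fingers move at their own pace and stop on an object; "grip_force" is the grip in N (left out, the last holds). Time passes only in rows, so rows that repeat a pose let the fingers close. It gives the time, the measured TCP pose, the force and the opening at its end, in the units of the state.
- monitor.get_state(): the state, without advancing time (a new reading comes with each control period).
- viewer.read_camera(name): name is "side" or "top"; returns a dict with "frame" (400x640x3 uint8, red, green, blue), "fov_y" (degrees; the focal length in pixels is half the picture's height over the tangent of half this angle, whatever the lens; pixels are square), "cx", "cy" (the principal point, pixels), "k1" (the pictures are not rectified: a ray, as slopes to the right and down, at radius r is drawn at 1 + k1 r^2 times it, then the intrinsics apply), "extrinsics" (4x4, takes a point from world to camera coordinates). Camera axes: x right, y down, z forward; pixel columns grow to the right and rows downward; lengths in m; the calibration is good to about 2 mm. A picture is of the moment at which its call begins. There is no depth.
- job.hand_in(): hands the job in, once; it reports no verdict.
Trained networks look in the newest picture that a camera, given by its name, has taken for a name from the list of things; names that differ only in an ending like _2 or _b are one class to them, and where a whole thing is asked for, a point or a joint stands for the part that bears it (a point fixed in the world has none). Each returns a list of dicts, best first, with "score" (0 to 1); they miss things now and then, are a little off and sometimes report something else, mostly with a low value. They report only what shows in the picture. A call takes as long as a camera call. They do not tell look-alikes from the thing itself.
- spotter.find_in(camera, query): "point" ([row, column] in pixels, amid what is visible of it).
- spotter.place_of(camera, query): "point" ([row, column] in pixels: a listed point, or the origin of a listed thing).
The state is a dict: "time": time; "joints": joint angles; "joint_velocities": joint speeds; "joint_torque": joint torques, N m; "tcp_pos": TCP position; "tcp_rot": TCP orientation; "ft_force": force on the tool from outside, world axes, zero at the start; "ft_torque": the same for the moment, N m; "width": finger opening in m.
Only numpy, scipy, OpenCV 4.12 (cv2) and the standard library are available. Lean on these libraries where they do the work, as an engineer would, in place of code of your own. Each camera call takes 0.05 s, during which the arm holds its last target.

## Task

Slide the drill vise sideways across the drill press's table, without lifting it, until the hole in the clamped brass plate is under the locating pin in the chuck. Then bring the feed lever down against its return spring so that the pin goes into the hole and the red pointer stands in the green band of the depth scale, and finish while still holding the lever there, ready for the vise to be bolted down. Leave the tools lying round the machine where they are.

Things in the scene. Friction and masses are not known exactly. Their poses are not given: they have to be found in the camera images.
- drill: Small grey bench drill press, fixed. Origin on the bench under the spindle axis; z up, own -x is its front, +y its left. Flat grey table with two slots: x -150 to 75, y -150 to 220 mm, top at z = 15 mm. Head x -41 to 65, y -44 to 44, from z 178 mm up; black belt guard z 291 to 325, x -48 to 188, y -53 to 53; column and motor behind, column foot from x 72, y -55 to 55.
- pin_tip (a point): Lowest point of the brass locating pin in the chuck, on the spindle axis; 85 mm above the bench with the lever up. The pin is 12 mm in diameter with a cone 14 mm long ending in a 3 mm wide tip. It goes straight down 40 mm per rad of feed lever turn, at most 44 mm.
- feed (a joint): Turn of the feed lever in rad: 0 = up (the spring returns it there), 1.1 = bottom stop. The red pointer is in the green band from 0.70 to 0.95 rad (pin 28 to 38 mm down). The spring asks for about 3 N on the knob at 0 and 9 to 10 N in the band.
- knob (a point): Centre of the black ball knob (32 mm) on the end of the feed lever, 160 mm from the hinge axis; moves with the lever. Lever up, it is 140 mm in front of (drill -x) and 77 mm above the axis (317 mm above the bench); in the green band 208 to 170 mm above the bench, 157 to 144 mm in front of the axis. It swings in the drill's x-z plane. An 11 mm rod runs from the ball down and back to the hub.
- feed_hub (a point): Fixed point on the feed lever's hinge axis in the plane of the knob: 120 mm to the right of the spindle axis (drill -y), 240 mm above the bench. The axis runs along the drill's y.
- vise: Loose dark drill vise, 0.85 kg, on the drill's table. Origin at its underside straight under the hole; own -x is its front, where the screw is. Base 165 x 80 x 16 mm (x -110 to 55) with 22 mm ears at the sides; jaws 60 mm high, from 62 mm in front of to 55 mm behind the hole, clamp a brass plate 60 x 70 x 12 mm, top 58 mm above the underside. Starts 100 to 160 mm left of the spindle axis.
- hole (a point): Centre of the upper mouth of the 14 mm through hole in the brass plate, 58 mm above the vise's underside, so 73 mm above the bench. The pin's cone draws the unheld vise true if the hole is within about 5 mm.
- screw_head (a point): Handhold of the vise: centre of the square aluminium head on its screw, 130 mm in front of the hole (vise -x), 36 mm above the vise's underside (51 mm above the bench). The head is 26 mm wide (y), 26 mm high and reaches from 108 to 160 mm in front of the hole, with a thin cross bar 80 mm long (y) through it 154 mm in front; grip it across y.
- caliper: Caliper lying on the right of the bench; leave it.
- wrench: Spanner 184 mm long on the right of the bench; leave it.
- torch: Black torch 122 mm long at the back right; leave it.
- can: White drinks can with a yellow and green print, 66 mm in diameter, 119 mm tall, on the left; leave it.
- tape_measure: Black tape measure, about 80 mm, on the left; leave it.
- hex_key: Dark hex key, 93 mm long, lying to the right of the drill; leave it.
Mind the look-alikes: they are no part of the job. What is shaped like the vise but orange is not meant.

How it is judged:
By the outcome, as a careful person would: the job done as asked, in the order asked, and still so for the second after the job is handed in, while the arm keeps its last pose, push and grip.
It also fails if it takes over 61 s, if anything falls off the work surface, if the arm or the gripper's body presses on something with over 40 N, if the wrist force passes 120 N, or if a joint passes its speed limit or range.

## Working session

There is one attempt and no reset: what is moved stays moved. The work goes in short steps, Python scripts to look and compute and a tool call to move; the robot and the scene stay as the last step left them, time stands still between calls to the robot, and variables do not carry over. Pictures are saved under pics/ and viewed, and the job is handed in when it is done.

Besides the shell and the picture viewer there is one more tool, called after "Request:" as name(argument=value, ...) on one line, values as JSON. step_arm: Moves the arm, as the interface text tells. Its arguments: {"type":"object","properties":{"translation":{"type":"array","items":{"type":"array","items":{"type":"number"}}},"rotation":{"type":"array","items":{"type":"array","items":{"type":"number"}}},"gripper":{"type":"number"},"grip_force":{"type":"number"}},"required":["translation","rotation"]}

```bash
ls; mkdir -p pics; cat > h.py <<'E'
import numpy as np, cv2
from bench import monitor, viewer, job, spotter, arm
def cam(n,save=None):
    c=viewer.read_camera(n)
    if save: cv2.imwrite('pics/'+save,c['frame'][:,:,::-1])
    return c
def K(c):
    h=c['frame'].shape[0]; f=h/2/np.tan(np.radians(c['fov_y'])/2)
    return np.array([[f,0,c['cx']],[0,f,c['cy']],[0,0,1.]])
def proj(c,P):
    E=c['extrinsics']; P=np.atleast_2d(P).astype(float)
    rv=cv2.Rodrigues(E[:3,:3])[0]
    return cv2.projectPoints(P,rv,E[:3,3],K(c),np.array([c['k1'],0,0,0,0.]))[0][:,0]  # col,row
def ray(c,rc):
    E=np.array(c['extrinsics'])
    u=cv2.undistortPoints(np.array([[[rc[1],rc[0]]]],float),K(c),np.array([c['k1'],0,0,0,0.]))[0,0]
    d=E[:3,:3].T@np.array([u[0],u[1],1]); o=-E[:3,:3].T@E[:3,3]
    return o,d/np.linalg.norm(d)
def atz(c,rc,z):
    o,d=ray(c,rc); return o+d*(z-o[2])/d[2]
def tri(c1,r1,c2,r2):
    o,d=ray(c1,r1);p,e=ray(c2,r2)
    s=np.linalg.lstsq(np.stack([d,-e],1),p-o,rcond=None)[0]
    a=o+d*s[0];b=p+e*s[1]; return (a+b)/2,np.linalg.norm(a-b)
E
python3 - <<'E'
from h import *
np.set_printoptions(precision=4,suppress=True)
C={n:cam(n,n+'0.png') for n in('side','top')}
for n in C:
    print(n,C[n]['fov_y'],C[n]['k1'],C[n]['extrinsics'])
    for q in ['drill','pin_tip','knob','feed_hub','vise','hole','screw_head']:
        try: print(q,[(np.round(r['point'],1),round(r['score'],2)) for r in spotter.place_of(n,q)][:4])
        except Exception as e: print(q,e)
print(monitor.get_state(),arm.grasp_offset)
E
```

```text
pics
side 53.980923869988516 0.004150569111545503 [[-0.9583 -0.2854  0.0151  0.4948]
 [-0.1326  0.3972 -0.9081  0.254 ]
 [ 0.2531 -0.8722 -0.4185  1.4323]
 [ 0.      0.      0.      1.    ]]
drill [(array([238.6, 305.5]), 0.86)]
pin_tip [(array([222.4, 305.4]), 0.52)]
knob [(array([158.1, 345.9]), 0.66)]
feed_hub [(array([172. , 314.2]), 0.62)]
vise [(array([276.9, 366.5]), 0.75), (array([254.1, 298.2]), 0.69)]
hole [(array([239.5, 295. ]), 0.64), (array([259.7, 368.2]), 0.57)]
screw_head [(array([253. , 325.1]), 0.83), (array([291.4, 387.8]), 0.79)]
top 52.963859354157776 0.019638051979285448 [[-0.0825 -0.9966  0.0011  0.0234]
 [-0.9672  0.0798 -0.2409  0.5594]
 [ 0.24   -0.021  -0.9705  1.2416]
 [ 0.      0.      0.      1.    ]]
drill [(array([197.9, 321.9]), 0.63)]
pin_tip [(array([212.3, 369.1]), 0.63)]
knob [(array([212.6, 371. ]), 0.88)]
feed_hub [(array([171.5, 362.1]), 0.92)]
vise [(array([197.7, 277.9]), 0.78), (array([283.9, 266.1]), 0.65), (array([250.2, 205. ]), 0.31)]
hole [(array([193. , 277.2]), 0.97), (array([278.7, 267.5]), 0.83), (array([197.2, 324.2]), 0.62)]
screw_head [(array([236.8, 277.9]), 0.82), (array([314.5, 238.8]), 0.56)]
{'time': 0.8, 'joints': array([-1.14  ,  0.26  , -0.1381,  1.1727,  0.    ,  1.5708]), 'joint_velocities': array([ 0.    ,  0.0005,  0.0021, -0.0005,  0.0003, -0.0007]), 'joint_torque': array([  0.0001, -40.5552,  25.4224,   0.0006,  -0.0001,   0.    ]), 'tcp_pos': array([ 0.2192, -0.477 ,  0.2313]), 'tcp_rot': array([0.9769, 0.2137, 0.    , 0.    ]), 'ft_force': array([-0.7406, -0.5383,  0.5248]), 'ft_torque': array([-0.0113,  0.0221,  0.0159]), 'width': 0.08539010502951602} -0.0187
```

View pics/side0.png

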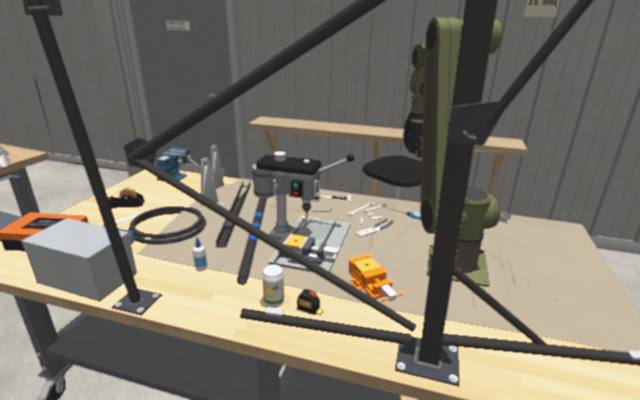

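View pics/top0.png

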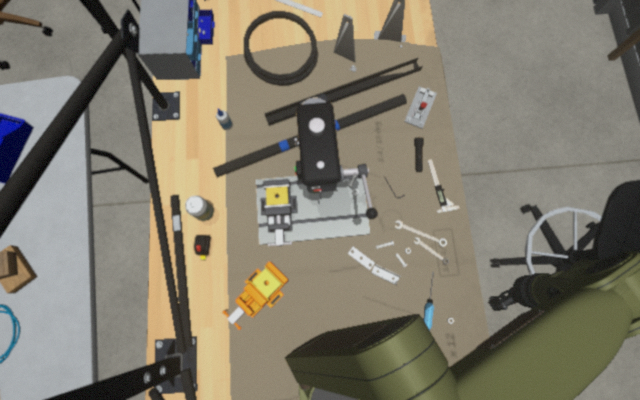

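```bash
cat >> h.py <<'E'
def crop(c,r0,r1,c0,c1,s,name,pts=None):
    im=cv2.resize(c['frame'][r0:r1,c0:c1,::-1],None,fx=s,fy=s,interpolation=cv2.INTER_CUBIC)
    if pts is not None:
        for i,p in enumerate(pts):
            q=((p[0]+.5-c0)*s-.5,(p[1]+.5-r0)*s-.5)
            cv2.circle(im,(int(round(q[0])),int(round(q[1]))),3,(255,0,255),-1)
    cv2.imwrite('pics/'+name,im)
E
python3 - <<'E'
from h import *
np.set_printoptions(precision=4,suppress=True)
C={n:cam(n) for n in('side','top')}
crop(C['top'],150,255,240,400,5,'t1.png'); crop(C['side'],140,310,230,420,4,'s1.png')
t,s=C['top'],C['side']
print('knob',tri(t,(212.6,371),s,(158.1,345.9)))
print('hub',tri(t,(171.5,362.1),s,(172,314.2)))
print('hole',tri(t,(193,277.2),s,(239.5,295)),atz(t,(193,277.2),.073))
print('head',tri(t,(236.8,277.9),s,(253,325.1)),atz(t,(236.8,277.9),.051))
print('pin',tri(t,(197.2,324.2),s,(222.4,305.4)))
print('drill',atz(t,(197.9,321.9),0),atz(s,(238.6,305.5),0))
E
```

```text
knob (array([ 0.4539, -0.1374,  0.3125]), np.float64(0.013637493849571412))
hub (array([ 0.5867, -0.136 ,  0.2386]), np.float64(0.006360675635381807))
hole (array([0.5821, 0.1254, 0.0723]), np.float64(0.004300128478666613)) [0.5841 0.1258 0.073 ]
head (array([0.4533, 0.1358, 0.0432]), np.float64(0.016205524685776712)) [0.444  0.1336 0.051 ]
pin (array([ 0.5749, -0.0232,  0.0625]), np.float64(0.02943267928957816))
drill [ 0.5736 -0.0193  0.    ] [ 0.5837 -0.0059  0.    ]
```

View pics/t1.png

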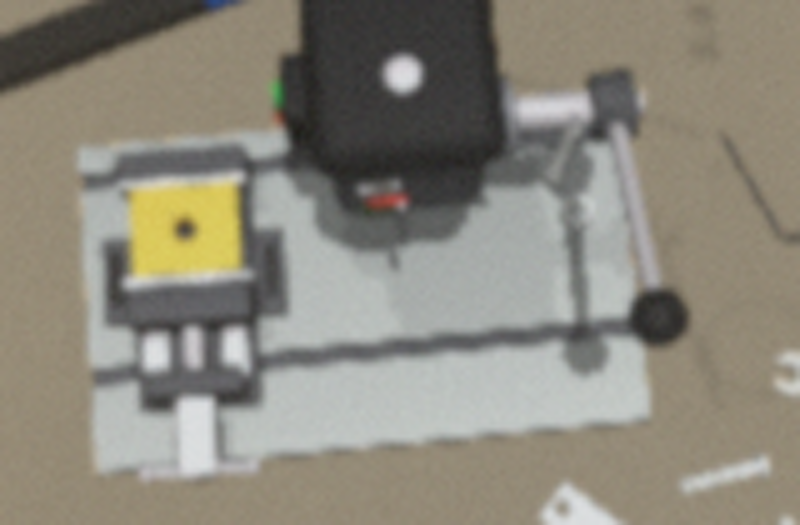

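View pics/s1.png

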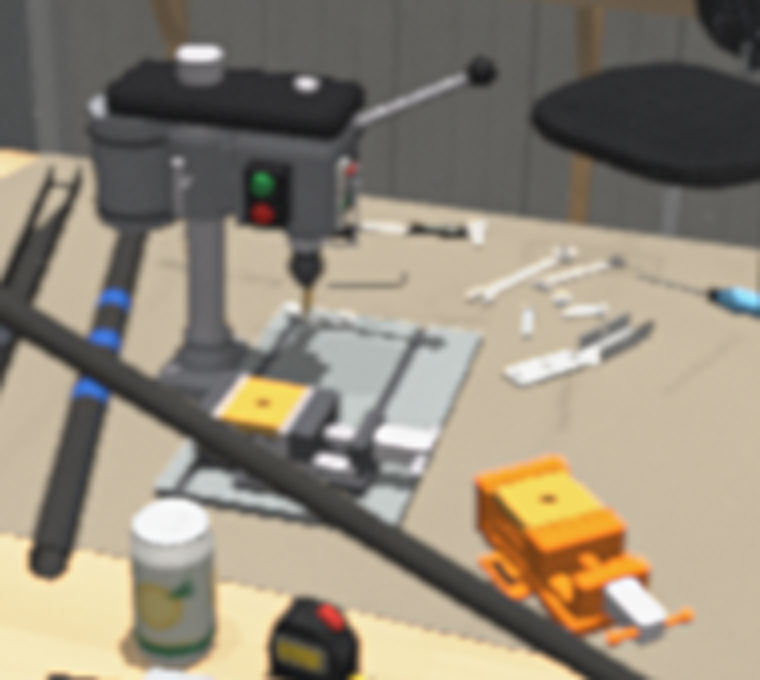

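```bash
cat > fit.py <<'E'
from h import *
from scipy.optimize import least_squares
np.set_printoptions(precision=4,suppress=True)
t=cam('top'); s=cam('side')
def T(p,P):
    c,sn=np.cos(p[2]),np.sin(p[2]); P=np.atleast_2d(P)/1000.
    return np.c_[p[0]+c*P[:,0]-sn*P[:,1],p[1]+sn*P[:,0]+c*P[:,1],P[:,2]]
def px(uv,c0,r0,k): uv=np.array(uv,float); return (uv+.5)/k-.5+np.array([c0,r0])
Pt=[(-150,220,15),(-150,-150,15),(75,220,15),(-140,-120,317),(-150+150,-120,240)]
ut=px([(97,472),(650,418),(80,150),(659,316),(612,97)],240,150,5)
Ps=[(-150,-150,15),(0,0,85),(-140,-120,317)]
us=px([(481,340),(307,312),(481,71)],230,140,4)
# hinge axis exact: knob/hub positions per spec
def res(p): return np.r_[(proj(t,T(p,Pt))-ut).ravel(),(proj(s,T(p,Ps))-us).ravel()]
r=least_squares(res,[.575,-.02,.05],loss='soft_l1')
print('drill',r.x); print(res(r.x).reshape(-1,2))
# vise
Pv=[(0,0,73),(-130,0,51)]
uv=px([(185,229),(197,435)],240,150,5)
uvs=px([(263,403)],230,140,4)
def rv(p): return np.r_[(proj(t,T(p,Pv[:1]))-uv[:1]).ravel(),(proj(s,T(p,Pv[:1]))-uvs).ravel(),(proj(t,T(p,[(-154,-40,51),(-154,40,51)]))-px([(258,465),(141,470)],240,150,5)).ravel(),(proj(t,T(p,[(-160,0,64)]))-px([(197,470)],240,150,5)).ravel()*[1,0]]
v=least_squares(rv,[.58,.125,.05],loss='soft_l1'); print('vise',v.x);print(rv(v.x).reshape(-1,2))
d=r.x
R=np.array([[np.cos(d[2]),np.sin(d[2])],[-np.sin(d[2]),np.cos(d[2])]])
print('vise in drill',R@(v.x[:2]-d[:2]),np.degrees(v.x[2]-d[2]))
print('knob',T(d,[(-140,-120,317)]),'hub',T(d,[(0,-120,240)]),'head',T(v.x,[(-130,0,51)]))
g=[(x,y,15) for x in(-150,75) for y in(-150,220)]+[(-140,-120,317),(0,-120,240),(0,0,85)]
h=[(0,0,73),(-130,0,51),(-154,-40,51),(-154,40,51),(-30,-35,73),(30,-35,73),(-30,35,73),(30,35,73),(-110,-40,31),(-110,40,31)]
crop(t,150,255,240,400,5,'t2.png',np.r_[proj(t,T(d,g)),proj(t,T(v.x,h))])
crop(s,140,310,230,420,4,'s2.png',np.r_[proj(s,T(d,g)),proj(s,T(v.x,h))])
E
python3 fit.py
```

```text
drill [ 0.5842 -0.0166  0.0166]
[[-0.0727  0.0786]
 [ 0.5215 -0.1287]
 [-0.6349 -0.6154]
 [ 0.0644 -0.2649]
 [ 0.0702  1.4205]
 [ 0.299  -2.3013]
 [-0.1648  1.1725]
 [-0.2195  0.1106]]
vise [ 0.5769  0.1284 -0.0111]
[[-0.0907 -0.2045]
 [ 0.1101 -0.5711]
 [ 0.5859 -0.284 ]
 [-0.9041  0.5024]
 [ 0.0059  0.    ]]
vise in drill [-0.0049  0.1451] -1.583243687612664
knob [[ 0.4462 -0.1389  0.317 ]] hub [[ 0.5862 -0.1366  0.24  ]] head [[0.4469 0.1298 0.051 ]]
```

View pics/t2.png

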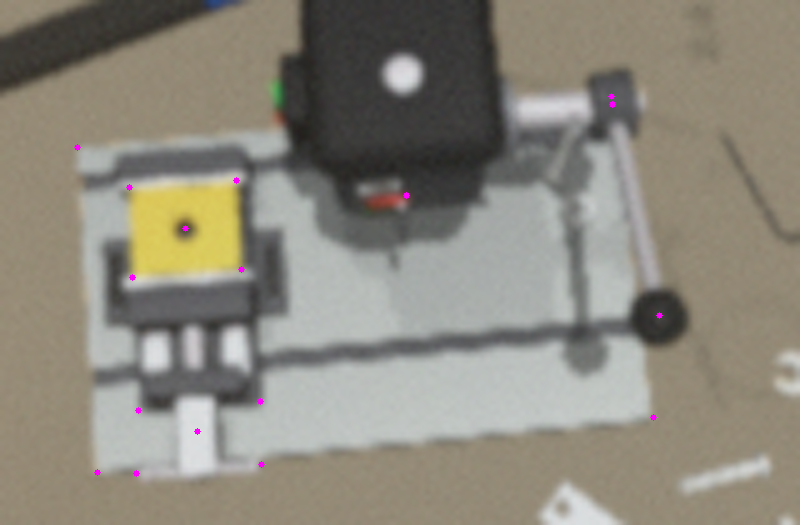

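View pics/s2.png

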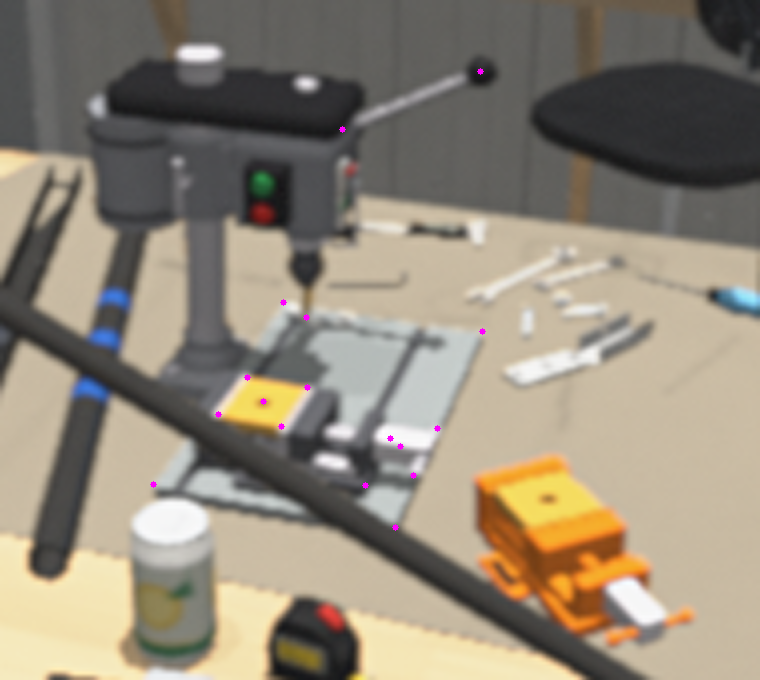

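```bash
cat > mv.py <<'E'
from h import *
from scipy.spatial.transform import Rotation as R
def to(pts,rots=None,p0=None,q0=None):
    st=monitor.get_state(); p0=st['tcp_pos'] if p0 is None else np.array(p0); R0=R.from_quat(st['tcp_rot'] if q0 is None else q0)
    print('t',round(st['time'],2),'pos',np.round(st['tcp_pos'],4),'F',np.round(st['ft_force'],1),'w',round(st['width'],4),'j',np.round(st['joints'],2))
    M=R0.as_matrix(); print('axes x,y,z:',np.round(M.T,3).tolist())
    for i,p in enumerate(pts):
        t=R0.inv().apply(np.array(p)-p0)*1000
        r=[0,0,0] if rots is None or rots[i] is None else np.degrees((R0.inv()*rots[i]).as_rotvec())
        print(np.round(t,1).tolist(),np.round(r,1).tolist())
def down(yaw): # tool x along yaw, z down
    c,s=np.cos(yaw),np.sin(yaw)
    return R.from_matrix(np.array([[c,s,0],[s,-c,0],[0,0,-1]]).T)
E
python3 - <<'E'
from mv import *
d=down(-.005)
to([(.28,-.25,.23),(.30,.05,.23),(.4465,.129,.13)],[d]*3)
E
```

```text
t 1.0 pos [ 0.2192 -0.477   0.2313] F [0.2 0.2 0.6] w 0.0852 j [-1.14  0.26 -0.14  1.17 -0.    1.57]
axes x,y,z: [[0.909, 0.418, -0.0], [0.418, -0.909, 0.0], [-0.0, -0.0, -1.0]]
[150.0, -180.9, 1.3] [0.0, 0.0, 25.0]
[293.5, -445.2, 1.3] [0.0, 0.0, 25.0]
[459.6, -455.8, 101.3] [0.0, 0.0, 25.0]
```

Request:
step_arm(translation=[[150,-181,1],[150,-181,1],[150,-181,1],[150,-181,1],[150,-181,1],[150,-181,1],[294,-445,1],[294,-445,1],[294,-445,1],[294,-445,1],[294,-445,1],[294,-445,1],[294,-445,1],[294,-445,1]], rotation=[[0,0,25],[0,0,25],[0,0,25],[0,0,25],[0,0,25],[0,0,25],[0,0,25],[0,0,25],[0,0,25],[0,0,25],[0,0,25],[0,0,25],[0,0,25],[0,0,25]], gripper=0.5)

```text
time: 2.4
tcp_pos: [0.3017, 0.0151, 0.2303]
tcp_rot: [1.0, 0.011, -0.0, -0.014]
ft_force: [-0.1, 0.2, 0.8]
width: 0.0636
```

```bash
python3 - <<'E'
from mv import *
d=down(-.005)
to([(.4465,.129,.12),(.4465,.129,.034)],[d]*2)
E
```

```text
t 2.4 pos [0.3017 0.0151 0.2303] F [-0.1  0.2  0.8] w 0.0636 j [ 0.02 -0.13 -0.57  1.13  0.03  3.14]
axes x,y,z: [[1.0, 0.021, -0.0], [0.021, -0.999, -0.028], [-0.001, 0.028, -1.0]]
[147.3, -107.6, 113.3] [-1.6, 0.0, 1.5]
[147.3, -105.3, 199.3] [-1.6, 0.0, 1.5]
```

Request:
step_arm(translation=[[0,0,0],[0,0,0],[0,0,0],[0,0,0],[0,0,0],[0,0,0],[0,0,0],[0,0,0],[0,0,0],[0,0,0],[50,-35,30],[50,-35,30],[100,-70,60],[100,-70,60],[147,-108,80],[147,-108,80],[147,-108,80],[147,-108,80]], rotation=[[0,0,-150],[0,0,-150],[0,0,-150],[0,0,-150],[0,0,-150],[0,0,-150],[0,0,-150],[0,0,-150],[0,0,-150],[0,0,-150],[0,0,-150],[0,0,-150],[0,0,-150],[0,0,-150],[0,0,-150],[0,0,-150],[0,0,-150],[0,0,-150]])

```text
time: 4.2
tcp_pos: [0.4468, 0.1269, 0.1526]
tcp_rot: [0.248, 0.969, 0.013, -0.005]
ft_force: [-0.3, -0.4, -0.3]
width: 0.0639
```

```bash
python3 - <<'E'
from mv import *
d=down(np.pi-.005)
to([(.4465,.129,.12),(.4465,.129,.034)],[d]*2)
E
```

```text
t 4.2 pos [0.4468 0.1269 0.1526] F [-0.3 -0.4 -0.3] w 0.0639 j [ 0.26  0.21 -0.43  0.93  0.03  0.76]
axes x,y,z: [[-0.877, 0.481, 0.015], [0.481, 0.876, 0.023], [-0.002, 0.028, -1.0]]
[0.8, 0.9, 32.6] [1.5, -0.5, -28.5]
[-0.5, -1.0, 118.6] [1.5, -0.5, -28.5]
```

Request:
step_arm(translation=[[1,1,30],[1,1,30],[1,1,30],[1,1,30],[1,0,55],[1,0,55]], rotation=[[1.5,-0.5,-28.5],[1.5,-0.5,-28.5],[1.5,-0.5,-28.5],[1.5,-0.5,-28.5],[1.5,-0.5,-28.5],[1.5,-0.5,-28.5]])

```text
time: 4.8
tcp_pos: [0.4434, 0.1283, 0.0963]
tcp_rot: [0.004, 1.0, -0.0, -0.002]
ft_force: [-1.0, 0.4, -0.6]
width: 0.0641
```

```bash
python3 - <<'E'
from mv import *
d=down(np.pi-.005)
to([(.4465,.129,.034)],[d])
t=cam('top');s=cam('side')
crop(t,150,270,220,400,4,'t3.png');crop(s,140,310,230,420,4,'s3.png')
E
```

```text
t 4.8 pos [0.4434 0.1283 0.0963] F [-1.   0.4 -0.6] w 0.0641 j [ 0.28  0.26 -0.52  0.79  0.    0.29]
axes x,y,z: [[-1.0, 0.009, 0.004], [0.009, 1.0, -0.001], [-0.004, -0.001, -1.0]]
[-3.3, 0.7, 62.3] [-0.0, -0.2, -0.2]
```

View pics/t3.png

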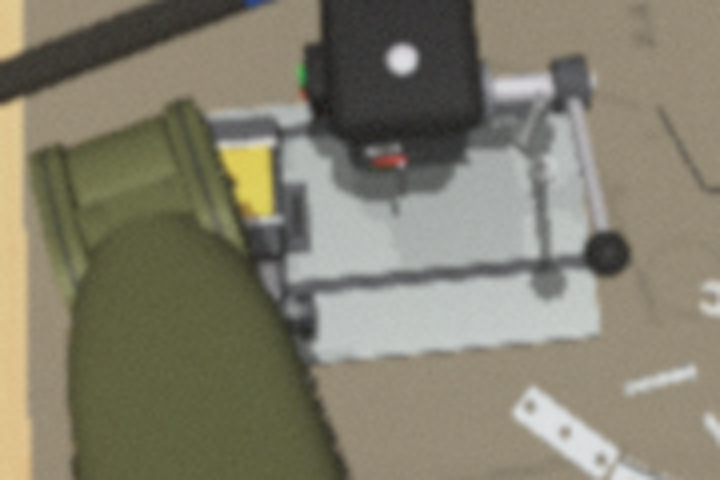

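View pics/s3.png

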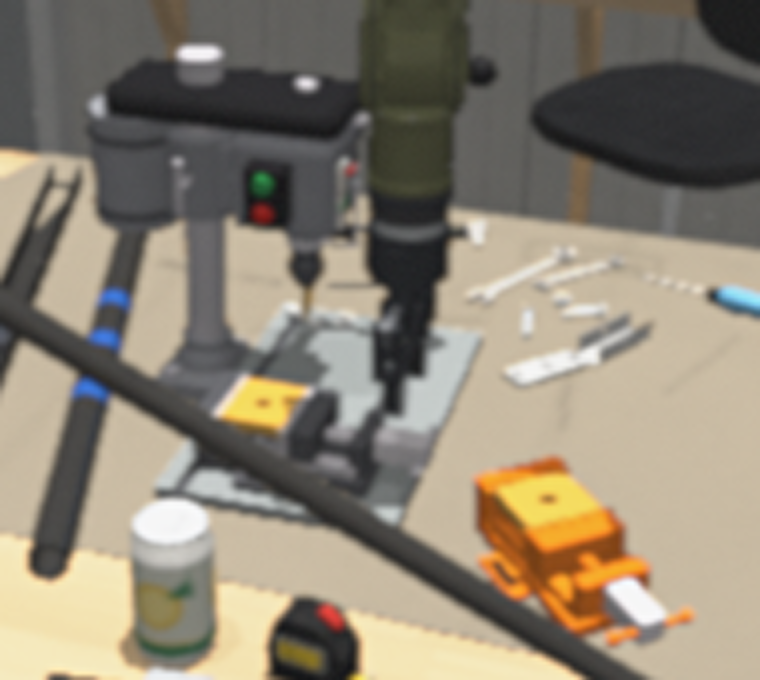

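Request:
step_arm(translation=[[-3,1,30],[-3,1,62],[-3,1,62],[-3,1,62]], rotation=[[0,0,0],[0,0,0],[0,0,0],[0,0,0]])

```text
time: 5.3
tcp_pos: [0.4478, 0.1322, 0.037]
tcp_rot: [0.002, 1.0, 0.001, -0.0]
ft_force: [0.3, 1.1, 0.2]
width: 0.0642
```

Request:
step_arm(translation=[[0,0,0],[0,0,0],[0,0,0],[0,0,0],[0,0,0],[0,0,0]], rotation=[[0,0,0],[0,0,0],[0,0,0],[0,0,0],[0,0,0],[0,0,0]], gripper=-1, grip_force=40)

```text
time: 5.9
tcp_pos: [0.449, 0.133, 0.038]
tcp_rot: [0.001, 1.0, 0.001, 0.002]
ft_force: [-0.2, -1.0, 5.1]
width: 0.0253
```

```bash
python3 - <<'E'
from mv import *
d=down(np.pi-.005)
to([(.4465,.129,.034)],[d])
t=cam('top');s=cam('side')
print(monitor.get_state()['ft_torque'])
crop(t,150,270,220,400,4,'t4.png');crop(s,140,310,230,420,4,'s4.png')
E
```

```text
t 5.9 pos [0.449 0.133 0.038] F [-0.2 -1.   5.1] w 0.0253 j [ 0.29  0.34 -0.6   0.63  0.    0.29]
axes x,y,z: [[-1.0, 0.003, -0.004], [0.003, 1.0, 0.002], [0.004, 0.002, -1.0]]
[2.5, -4.0, 4.0] [0.1, 0.2, 0.1]
[-0.29255523  0.08661091  0.01553482]
```

View pics/s4.png

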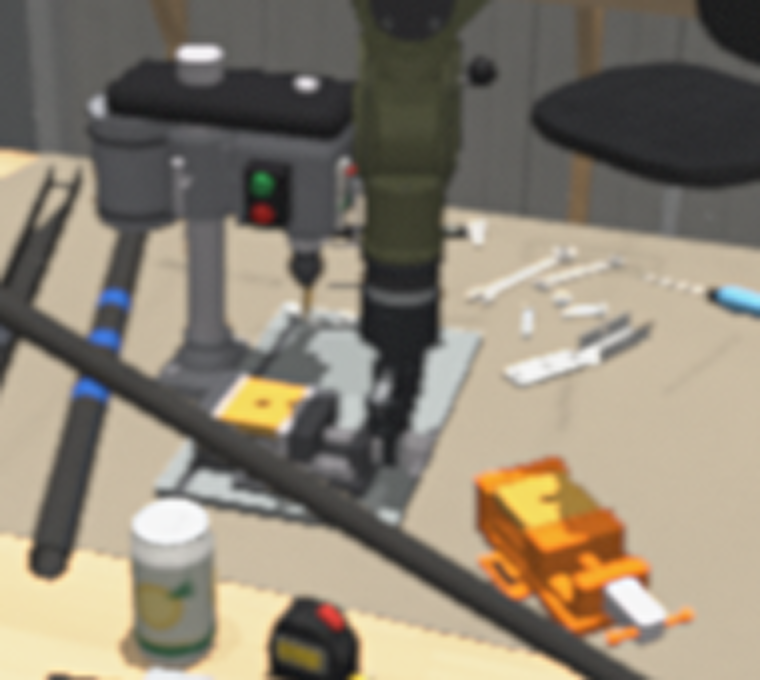

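Request:
step_arm(translation=[[0,-7,0],[0,-21,0],[-1,-35,0],[-1,-49,0],[-2,-63,0],[-2,-77,0],[-3,-91,0],[-3,-105,0],[-4,-119,0],[-5,-130,0],[-5,-137,0],[-5,-137,0],[-5,-137,0]], rotation=[[0,0,0],[0,0,0],[0,0,0],[0,0,0],[0,0,0],[0,0,0],[0,0,0],[0,0,0],[0,0,0],[0,0,0],[0,0,0],[0,0,0],[0,0,0]])

```text
time: 7.3
tcp_pos: [0.4545, -0.005, 0.038]
tcp_rot: [0.002, 1.0, 0.0, 0.003]
ft_force: [0.3, -1.3, 8.6]
width: 0.0256
```

```bash
python3 - <<'E'
from mv import *
to([])
t=cam('top');s=cam('side')
print(monitor.get_state()['ft_torque'])
for q in('hole','pin_tip','screw_head'):
  for n in('top','side'): print(q,n,[(np.round(r['point'],1),round(r['score'],2)) for r in spotter.place_of(n,q)][:3])
crop(t,150,270,240,400,5,'t5.png');crop(s,180,280,250,380,6,'s5.png')
E
```

```text
t 7.3 pos [ 0.4545 -0.005   0.038 ] F [ 0.3 -1.3  8.6] w 0.0256 j [-0.01  0.32 -0.63  0.62  0.   -0.01]
axes x,y,z: [[-1.0, 0.003, -0.005], [0.003, 1.0, 0.0], [0.005, 0.0, -1.0]]
[-0.18752997  0.10372837 -0.04062979]
hole top [(array([278.1, 264.6]), 0.64)]
hole side [(array([262.7, 368.2]), 0.82), (array([221.3, 304.1]), 0.75)]
pin_tip top [(array([215.4, 372.3]), 0.51), (array([248.3, 205.2]), 0.42)]
pin_tip side [(array([217.9, 309. ]), 0.61)]
screw_head top [(array([314. , 235.4]), 0.66)]
screw_head side [(array([294.8, 387.5]), 0.81)]
```

View pics/s5.png

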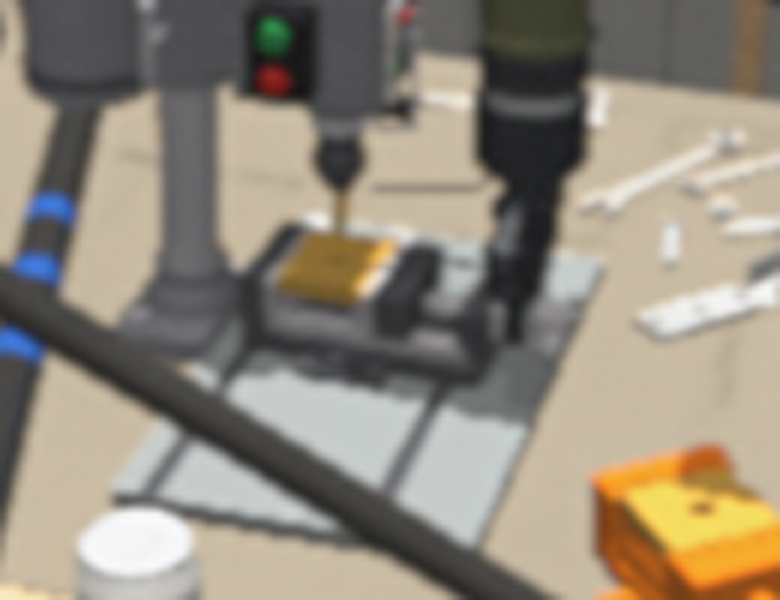

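View pics/t5.png

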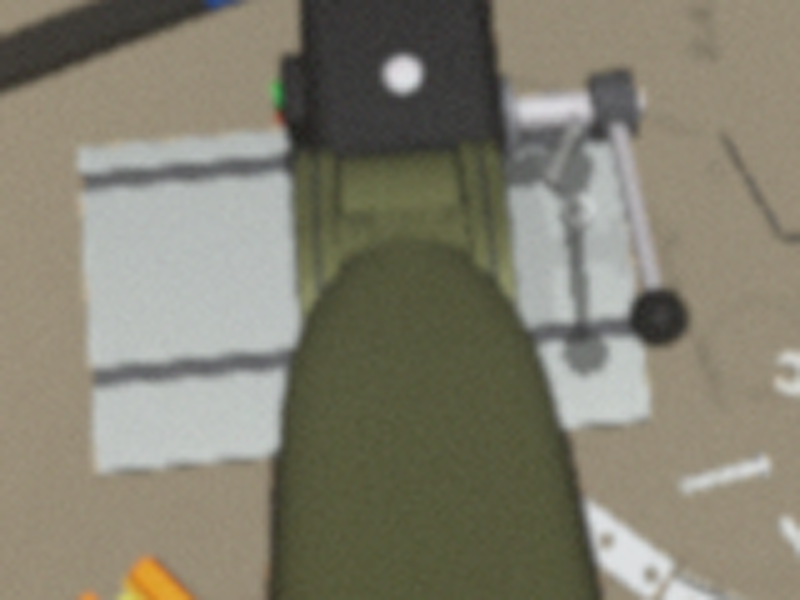

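```bash
python3 - <<'E'
from mv import *
s=cam('side')
crop(s,205,240,285,335,16,'s6.png')
P=[(.5842,-.0166,.085),(.577+.0055,.1284-.138,.073)]
p=proj(s,P); print(p, [((a[0]-285+.5)*16,(a[1]-205+.5)*16) for a in p])
for d in np.eye(3): print((proj(s,np.array(P[1])+.001*d)-p[1])[0])
E
```

```text
[[306.21552251 218.79474604]
 [306.0624994  222.3228177 ]] [(np.float64(347.4483601403126), np.float64(228.71593660353255)), (np.float64(344.99999044518336), np.float64(285.16508326159783))]
[-0.2391279  -0.03778674]
[-0.08040645  0.11528597]
[-0.00023081 -0.22178693]
```

View pics/s6.png

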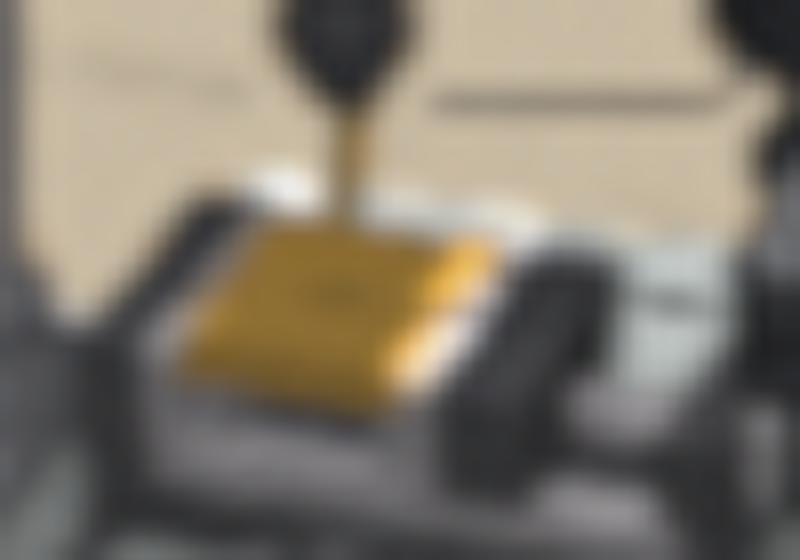

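View pics/t4.png

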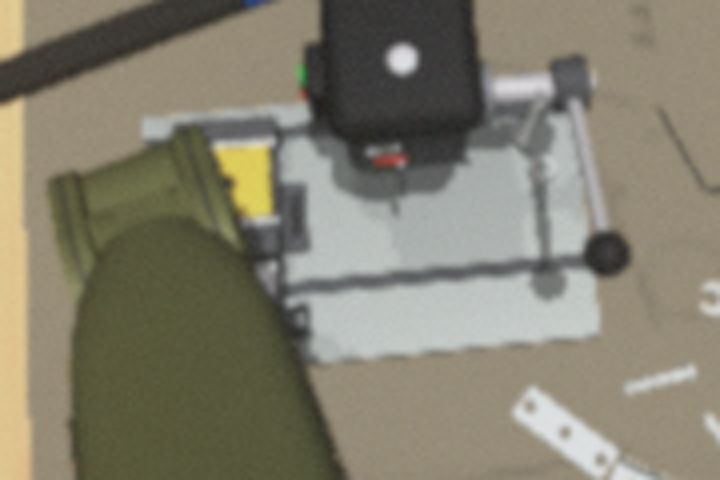

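Request:
step_arm(translation=[[0,-4,0],[-1.5,-8,0],[-1.5,-8,0],[-1.5,-8,0],[-1.5,-8,0]], rotation=[[0,0,0],[0,0,0],[0,0,0],[0,0,0],[0,0,0]])

```text
time: 8.25
tcp_pos: [0.4557, -0.012, 0.038]
tcp_rot: [0.001, 1.0, 0.001, 0.002]
ft_force: [-1.2, 1.8, 9.4]
width: 0.0249
```

```bash
python3 - <<'E'
from mv import *
to([])
s=cam('side')
crop(s,205,240,285,335,16,'s7.png')
E
```

```text
t 8.25 pos [ 0.4557 -0.012   0.038 ] F [-1.2  1.8  9.4] w 0.0249 j [-0.03  0.32 -0.62  0.62  0.   -0.03]
axes x,y,z: [[-1.0, 0.002, -0.005], [0.002, 1.0, 0.002], [0.005, 0.002, -1.0]]
```

View pics/s7.png

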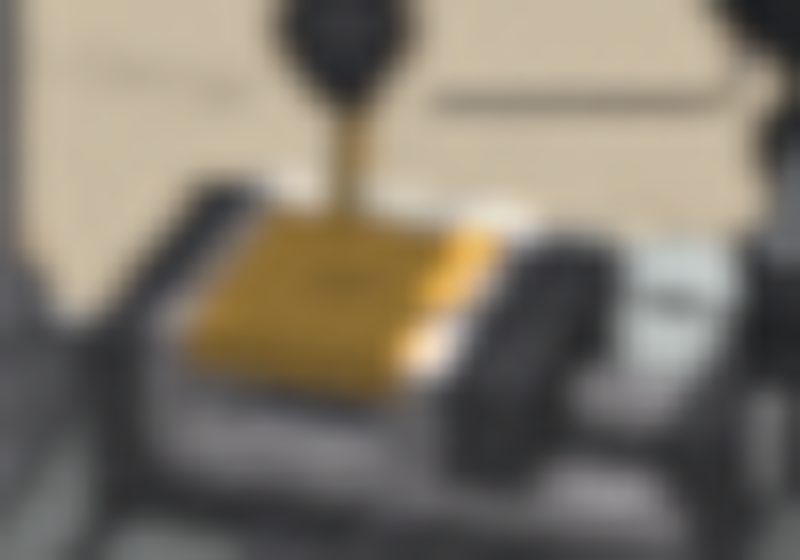

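Request:
step_arm(translation=[[0,0,0],[0,0,0],[0,0,0],[0,0,0],[0,0,-20],[0,0,-50],[30,0,-80],[70,0,-100],[120,0,-120],[150,0,-130],[150,0,-130],[150,0,-130]], rotation=[[0,0,0],[0,0,0],[0,0,0],[0,0,0],[0,0,0],[0,0,0],[0,0,0],[0,0,0],[0,0,0],[0,0,0],[0,0,0],[0,0,0]], gripper=0.5)

```text
time: 9.5
tcp_pos: [0.3039, -0.012, 0.1664]
tcp_rot: [0.001, 1.0, 0.001, 0.002]
ft_force: [0.1, 0.8, -0.7]
width: 0.0641
```

```bash
python3 - <<'E'
from mv import *
to([])
t=cam('top');s=cam('side')
crop(t,150,270,240,400,5,'t8.png');crop(s,180,280,250,380,6,'s8.png');crop(s,205,240,285,335,16,'s9.png')
E
```

```text
t 9.5 pos [ 0.3039 -0.012   0.1664] F [ 0.1  0.8 -0.7] w 0.0641 j [-0.04 -0.08 -0.7   0.95  0.   -0.04]
axes x,y,z: [[-1.0, 0.003, -0.003], [0.003, 1.0, 0.002], [0.003, 0.002, -1.0]]
```

View pics/s9.png

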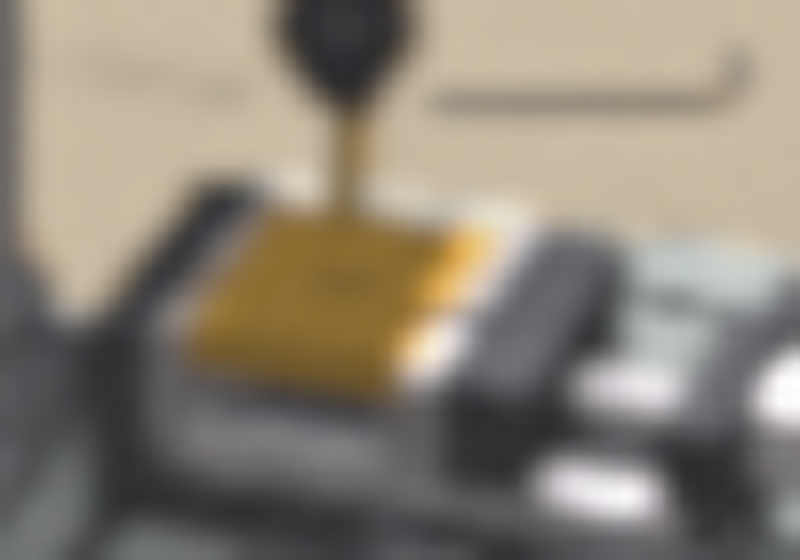

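View pics/t8.png

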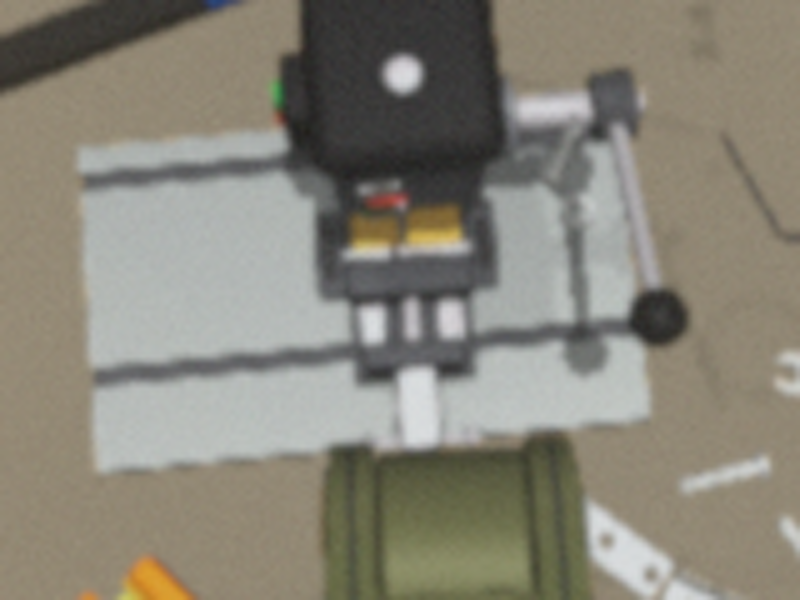

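```bash
cat > f2.py <<'E'
from mv import *
from scipy.optimize import least_squares
t=cam('top'); s=cam('side')
def T(p,P):
    c,sn=np.cos(p[2]),np.sin(p[2]); P=np.atleast_2d(P)/1000.
    return np.c_[p[0]+c*P[:,0]-sn*P[:,1],p[1]+sn*P[:,0]+c*P[:,1],P[:,2]]
P=[(-34,0,73),(-160,0,64),(-130,0,64)]
v=[.5769,.1284,-.0111]
sh=np.array([(222,-29),(222,-29),(221,-30)])/5.
r=least_squares(lambda p:(proj(t,T(p,P))-proj(t,T(v,P))-sh).ravel(),v); print(r.x, r.fun.reshape(-1,2))
h=[(0,0,73),(-154,-40,51),(-154,40,51),(-30,-35,73),(-30,35,73),(-110,-40,31),(-110,40,31),(-160,-13,64),(-160,13,64)]
crop(t,150,270,240,400,5,'t9.png',proj(t,T(r.x,h)))
E
python3 f2.py
```

```text
[ 0.58412879 -0.01686834 -0.03129444] [[-0.01448885  0.05259727]
 [-0.06169809 -0.15451811]
 [ 0.07637029  0.10524589]]
```

View pics/t9.png

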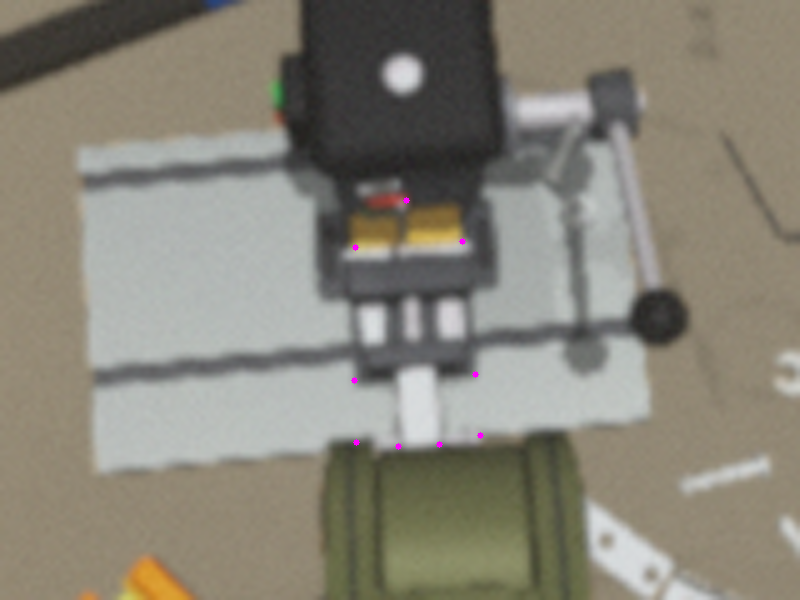

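```bash
python3 - <<'E'
from mv import *
d=down(np.pi+.0166)
to([(.304,-.10,.40),(.40,-.139,.40),(.4462,-.139,.36),(.4462,-.139,.298)],[d]*4)
E
```

```text
t 9.7 pos [ 0.3047 -0.0119  0.1658] F [ 0.6  0.6 -0.6] w 0.0641 j [-0.04 -0.08 -0.7   0.95  0.   -0.04]
axes x,y,z: [[-1.0, 0.003, -0.001], [0.003, 1.0, 0.002], [0.001, 0.002, -1.0]]
[0.3, -87.7, -234.4] [0.1, 0.0, -1.1]
[-95.8, -126.4, -234.4] [0.1, 0.0, -1.1]
[-141.9, -126.3, -194.3] [0.1, 0.0, -1.1]
[-141.9, -126.4, -132.3] [0.1, 0.0, -1.1]
```

Request:
step_arm(translation=[[0,-40,-100],[0,-88,-234],[0,-88,-234],[0,-88,-234],[0,-88,-234],[0,-88,-234],[-50,-126,-234],[-96,-126,-234],[-120,-126,-215],[-142,-126,-194],[-142,-126,-194],[-142,-126,-194]], rotation=[[0,0,-1],[0,0,-1],[0,0,-1],[0,0,-1],[0,0,-1],[0,0,-1],[0,0,-1],[0,0,-1],[0,0,-1],[0,0,-1],[0,0,-1],[0,0,-1]])

```text
time: 10.9
tcp_pos: [0.445, -0.1384, 0.3585]
tcp_rot: [-0.008, 1.0, 0.001, -0.002]
ft_force: [0.5, -0.0, -0.4]
width: 0.0639
```

```bash
python3 - <<'E'
from mv import *
d=down(np.pi+.0166)
to([(.4462,-.139,.298)],[d])
t=cam('top');s=cam('side')
crop(t,130,270,300,440,4,'t10.png');crop(s,100,200,280,430,5,'s10.png',proj(s,[(.4462,-.139,.317)]))
E
```

```text
t 10.9 pos [ 0.445  -0.1384  0.3585] F [ 0.5 -0.  -0.4] w 0.0639 j [-0.3   0.14  0.03  1.47  0.   -0.32]
axes x,y,z: [[-1.0, -0.015, 0.003], [-0.015, 1.0, 0.003], [-0.003, 0.003, -1.0]]
[-1.3, -0.8, 60.5] [0.2, -0.2, -0.1]
```

View pics/s10.png

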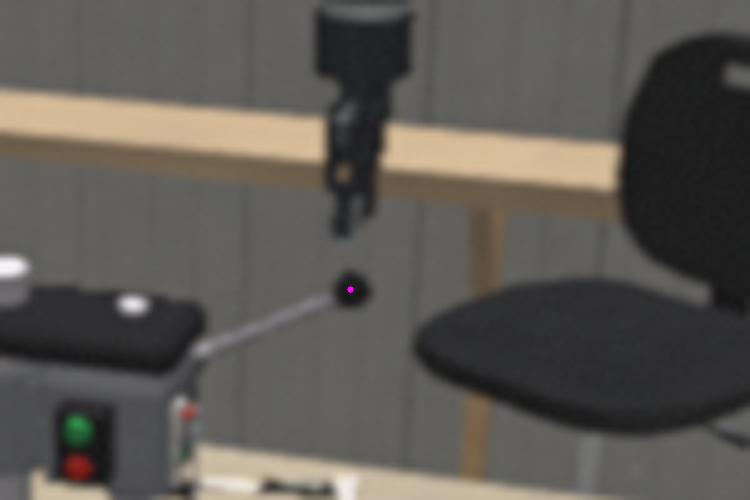

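View pics/t10.png

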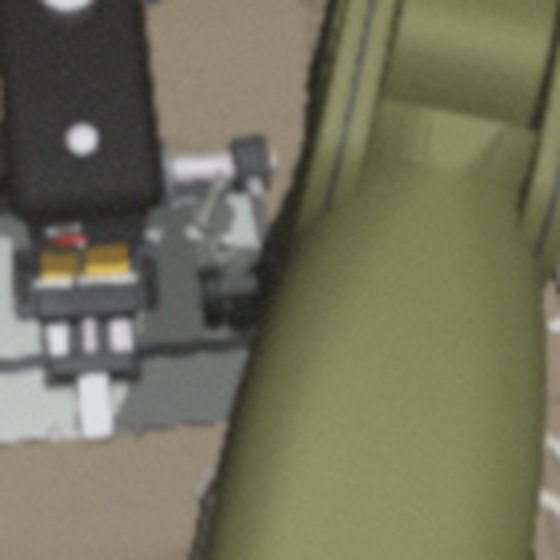

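Request:
step_arm(translation=[[-1,-1,30],[-1,-1,58],[-1,-1,61],[-1,-1,61],[-1,-1,61]], rotation=[[0,0,0],[0,0,0],[0,0,0],[0,0,0],[0,0,0]])

```text
time: 11.5
tcp_pos: [0.4469, -0.1398, 0.301]
tcp_rot: [-0.007, 1.0, 0.0, 0.002]
ft_force: [-0.2, -0.8, 0.2]
width: 0.0637
```

Request:
step_arm(translation=[[0,0,0],[0,0,0],[0,0,0],[0,0,0],[0,0,0]], rotation=[[0,0,0],[0,0,0],[0,0,0],[0,0,0],[0,0,0]], gripper=-1, grip_force=40)

```text
time: 12.0
tcp_pos: [0.4462, -0.1368, 0.2997]
tcp_rot: [-0.008, 1.0, 0.004, 0.001]
ft_force: [-1.2, 8.2, 3.0]
width: 0.0299
```

```bash
python3 - <<'E'
from mv import *
to([])
s=cam('side')
crop(s,100,240,250,400,4,'s11.png')
st=monitor.get_state(); k=np.array(st['tcp_pos'])+[0,0,.0187]
hub=np.array([.5862,-.1366,.24])
print('knob est',k, 'r',np.hypot(*(k-hub)[[0,2]]),'ang',np.arctan2((k-hub)[2],-(k-hub)[0]))
print('arc wrt start:')
a0=np.arctan2(77,140)
for th in(0,.1,.2,.3,.4,.5,.6,.7,.8,.83): print(th, np.round([-160*(np.cos(a0-th)-np.cos(a0)),160*(np.sin(a0-th)-np.sin(a0))],1))
E
```

```text
t 12.0 pos [ 0.4462 -0.1368  0.2997] F [-1.2  8.2  3. ] w 0.0299 j [-0.3   0.14 -0.12  1.32  0.01 -0.32]
axes x,y,z: [[-1.0, -0.016, -0.002], [-0.016, 1.0, 0.008], [0.002, 0.008, -1.0]]
knob est [ 0.44621781 -0.13678276  0.31836139] r 0.16042293814534986 ang 0.5103325702680682
arc wrt start:
0 [-0.  0.]
0.1 [ -7.  -14.4]
0.2 [-12.5 -29.4]
0.3 [-16.5 -44.9]
0.4 [-19.  -60.7]
0.5 [-19.8 -76.7]
0.6 [-19.1 -92.6]
0.7 [ -16.7 -108.4]
0.8 [ -12.8 -124. ]
0.83 [ -11.3 -128.5]
```

View pics/s11.png

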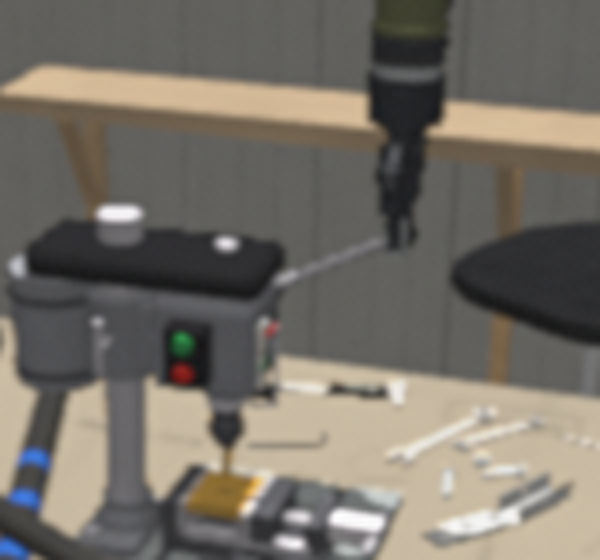

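Request:
step_arm(translation=[[3.7,2,7.1],[7,2.5,14.4],[9.9,2.5,21.8],[12.5,2.5,29.4],[14.6,2.5,37],[16.5,2.5,45],[18,2.5,53],[19,2.5,61],[19,2.5,61],[19,2.5,61]], rotation=[[0,0,0],[0,0,0],[0,0,0],[0,0,0],[0,0,0],[0,0,0],[0,0,0],[0,0,0],[0,0,0],[0,0,0]])

```text
time: 13.05
tcp_pos: [0.4276, -0.137, 0.2385]
tcp_rot: [-0.007, 1.0, 0.001, 0.001]
ft_force: [-1.4, 2.3, 6.0]
width: 0.0296
```

```bash
python3 - <<'E'
from mv import *
to([])
s=cam('side')
crop(s,190,240,270,340,11,'s12.png');crop(s,100,240,250,400,4,'s13.png')
st=monitor.get_state(); k=np.array(st['tcp_pos'])+[0,0,.0187]
hub=np.array([.5862,-.1366,.24])
print('knob est',k, 'r',np.hypot(*(k-hub)[[0,2]]),'th',.503-np.arctan2((k-hub)[2],-(k-hub)[0]))
E
```

```text
t 13.05 pos [ 0.4276 -0.137   0.2385] F [-1.4  2.3  6. ] w 0.0296 j [-0.31  0.13 -0.29  1.15  0.   -0.33]
axes x,y,z: [[-1.0, -0.015, -0.002], [-0.015, 1.0, 0.002], [0.002, 0.002, -1.0]]
knob est [ 0.42758355 -0.13698262  0.25735448] r 0.1595630122943088 th 0.3940218765640162
```

View pics/s12.png

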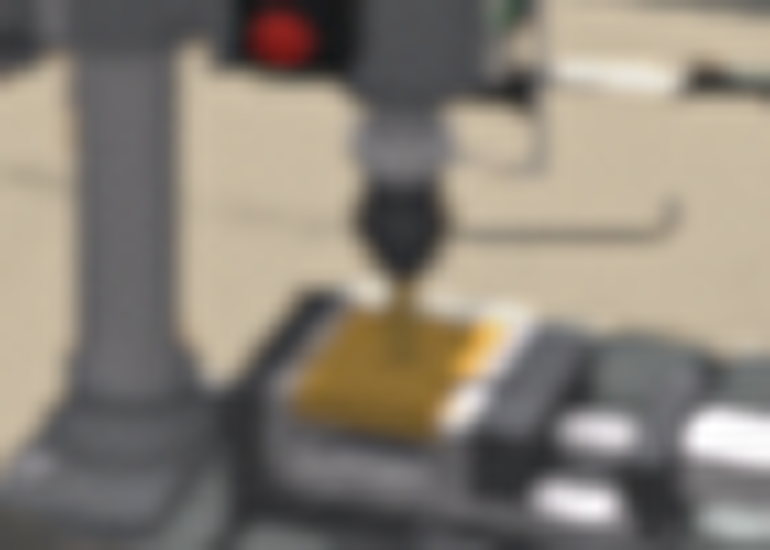

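View pics/s13.png

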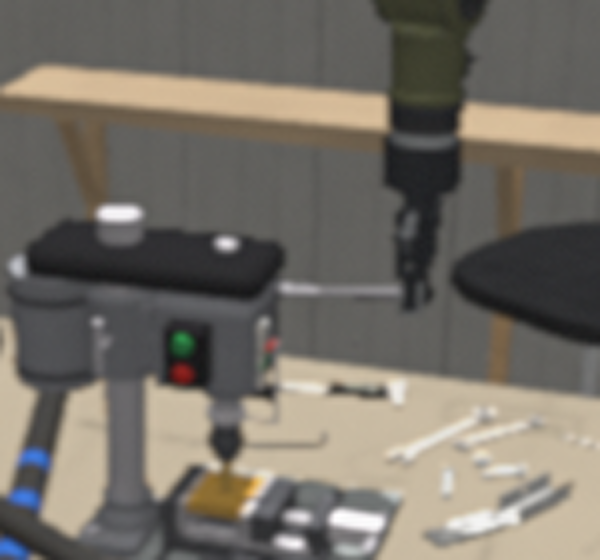

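Request:
step_arm(translation=[[0.6,0,8],[0.8,0,16],[0.6,0,24],[0.1,0,32],[-1,0,40],[-2.3,0,47.7],[-4,0,55.5],[-6.2,0,63.3],[-8,0,69],[-8,0,69],[-8,0,69]], rotation=[[0,0,0],[0,0,0],[0,0,0],[0,0,0],[0,0,0],[0,0,0],[0,0,0],[0,0,0],[0,0,0],[0,0,0],[0,0,0]])

```text
time: 14.2
tcp_pos: [0.4355, -0.1369, 0.1697]
tcp_rot: [-0.007, 1.0, 0.001, 0.001]
ft_force: [-2.5, 2.1, 9.1]
width: 0.0297
```

```bash
python3 - <<'E'
from mv import *
to([])
s=cam('side');t=cam('top')
crop(s,190,240,270,340,11,'s14.png');crop(s,100,240,250,400,4,'s15.png');crop(t,150,270,240,400,5,'t15.png');crop(s,170,210,295,345,14,'s16.png')
st=monitor.get_state(); k=np.array(st['tcp_pos'])+[0,0,.0187]
hub=np.array([.5862,-.1366,.24])
print('knob est',k, 'r',np.hypot(*(k-hub)[[0,2]]),'th',.503-np.arctan2((k-hub)[2],-(k-hub)[0]))
E
```

```text
t 14.2 pos [ 0.4355 -0.1369  0.1697] F [-2.5  2.1  9.1] w 0.0297 j [-0.31  0.18 -0.41  0.98  0.   -0.32]
axes x,y,z: [[-1.0, -0.015, -0.002], [-0.015, 1.0, 0.002], [0.002, 0.002, -1.0]]
knob est [ 0.43550917 -0.13688194  0.18856832] r 0.1592260770693979 th 0.8319087109753505
```

View pics/s14.png

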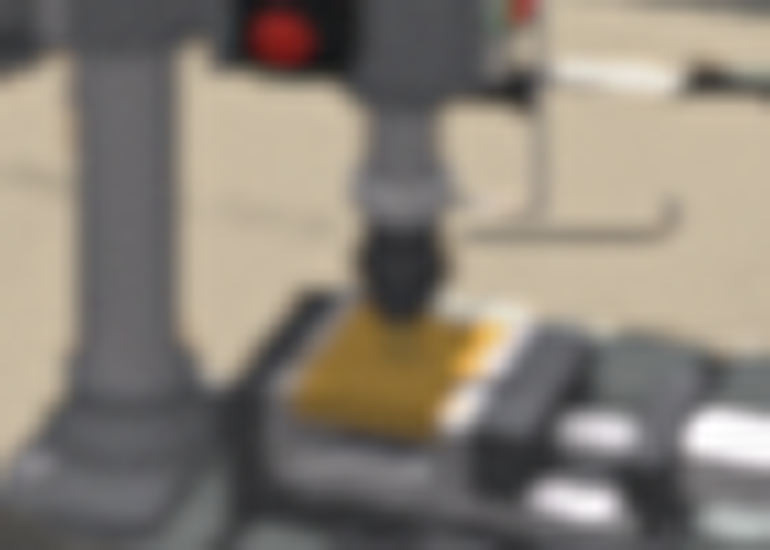

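View pics/s15.png

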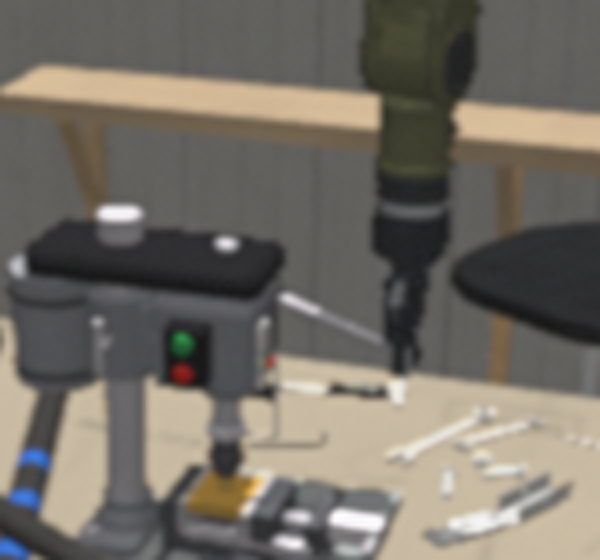

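View pics/s16.png

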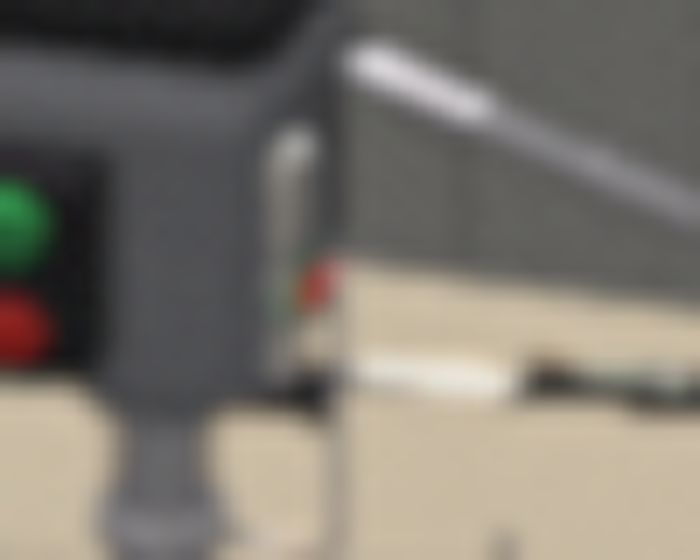

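View pics/t15.png

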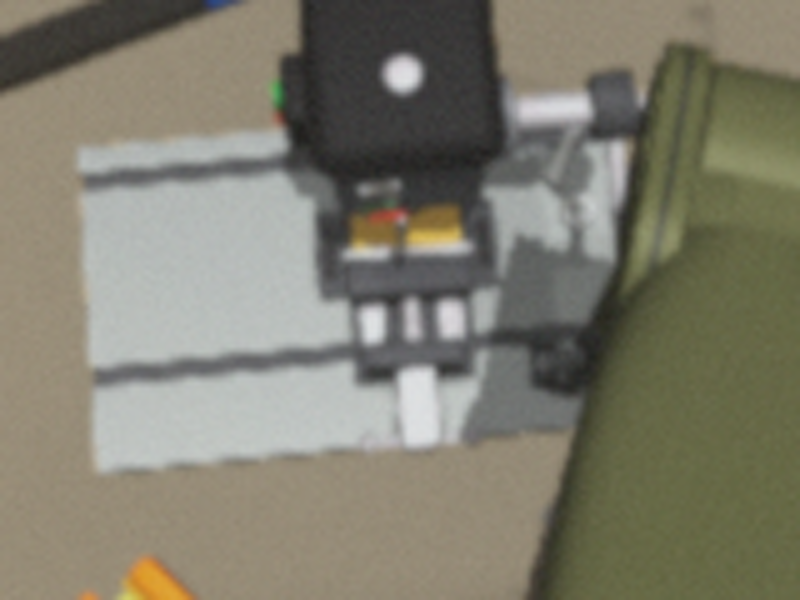

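Request:
step_arm(translation=[[0,0,0],[0,0,0],[0,0,0],[0,0,0],[0,0,0]], rotation=[[0,0,0],[0,0,0],[0,0,0],[0,0,0],[0,0,0]])

```text
time: 14.8
tcp_pos: [0.4355, -0.1369, 0.1699]
tcp_rot: [-0.007, 1.0, 0.001, 0.001]
ft_force: [-2.5, 3.2, 8.1]
width: 0.0298
```

```bash
python3 - <<'E'
from mv import *
to([])
print(job.hand_in())
E
```

```text
t 14.8 pos [ 0.4355 -0.1369  0.1699] F [-2.5  3.2  8.1] w 0.0298 j [-0.31  0.18 -0.41  0.98  0.   -0.32]
axes x,y,z: [[-1.0, -0.015, -0.002], [-0.015, 1.0, 0.002], [0.002, 0.002, -1.0]]
the job is handed in; nothing more can be done
None
```

I slid the dark vise (not the orange look-alike) about 145 mm to the right by its screw head. I then let go, gripped the lever's knob and swung it down until the pin was in the hole. The job was handed in at 14.8 s, well inside the 61 s limit, with the arm still holding the lever.

**Alignment:** before the lever came down, the top view put the hole within about 1 mm of the spindle axis.

**Lever:** the gripper's position put it at about 0.83 rad, inside the 0.70–0.95 band, and the pose stayed steady over the last half second. The knob force was 8 to 9 N, a little under the expected 9 to 10 N.

**Pictures:** the last side picture shows the pin down in the hole and the red pointer beside the green band. The pointer partly hides the band at that resolution, so the 0.83 rad figure is the stronger evidence.

**Disagreements:**
- While fitting the drill's position, one table corner was about 2 pixels off in the side view. I relied on the other points.
- While I held the vise, the wrist read 5 to 9 N upward, so it was pressed lightly onto the table and not lifted.

I moved none of the loose tools, though I did not check each one separately at the end.

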